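Pull the matched pair of eyepieces from the clip strip

TASK

The stereo microscope needs its matched pair of wide eyepieces. Pull the two wide ones straight up out of the sprung clip strip, one at a time, and stand them upright in the metal tray, one in each half, setting the first down before you pull the second. Leave the slim eyepiece clipped where it is.

Things in the scene. Friction and masses are not known exactly. Their poses are not given: they have to be found in the camera images.
- wide_a: One of the pair. Wide eyepiece, stands upright in a place of the strip. Origin: centre of the foot's underside; z up its axis; y along the strip at the start. Steel foot 30 mm across, 6 mm high, tapering in to a 24 mm neck at 10 mm; black round head 40 mm across from 24 to 66 mm above the origin, lens on its flat top. The whole head can be gripped, from any side. About 0.1 kg.
- wide_b: Other of the pair, same. Wide eyepiece, stands upright in a place of the strip. Origin: centre of the foot's underside; z up its axis; y along the strip at the start. Steel foot 30 mm across, 6 mm high, tapering in to a 24 mm neck at 10 mm; black round head 40 mm across from 24 to 66 mm above the origin, lens on its flat top. The whole head can be gripped, from any side. About 0.1 kg.
- slim: The odd one, to be left in its clip. Origin: centre of the foot's underside; z up its axis; y along the strip at the start. Steel foot 30 mm across, 6 mm high, tapering in to a 24 mm neck at 10 mm; black round head 28 mm across from 24 to 78 mm above the origin. About 0.08 kg.
- strip: Clip strip fixed to the bench, 62 (x) by 250 (y) mm, 24 mm high walls, 26 mm leaves. Origin: centre of underside. Three places at y = -75, 0, 75 mm; feet stand on its 6 mm base. In each, two sprung steel leaves close over the foot's taper from +y and -y; a straight upward pull of 4 to 8 N frees it in the first 15 mm of rise; clear of all at 30 mm.
- tray: Low open aluminium tray fixed to the bench, 120 (its x) by 210 (its y) mm outside, 20 mm high, walls 5 mm. Origin: centre of its underside; z up. A full-height divider 5 mm thick along x at y = 0 makes two halves, each 110 by 97 mm inside, centred at y = +51 and -51 mm. Inner floor 5 mm above the origin.
There are look-alikes about, which are no part of the job. Leave any green, red or yellow look-alike of the wide_a alone.

How it is judged:
By the outcome, as a careful person would: the job done as asked, in the order asked, and still so for the second after the job is handed in, with the robot touching nothing.
It also fails if it takes over 61 s, if anything falls off the work surface, if the arm or the gripper's body presses on something with over 40 N, if the wrist force passes 120 N, or if a joint passes its speed limit or range.

ROBOT

A 7-joint arm with a two-finger parallel gripper is mounted at the origin on the work surface. World frame = base frame: x ahead of the robot, y to its left, z up, the work surface at z = 0. Lengths are in m, angles in rad, forces in N, time in s.
With the tool pointing down it reaches from about 0.4 to 0.85 m from the base axis. Payload 10.4 kg.
Tool frame: the origin (TCP) lies between the finger pads; the fingertips stand 14 mm ahead of it and the grasp point (between the pads) lies 5 mm behind it; z points along the fingers, y is the direction in which the jaws open and shut (so a half turn about z gives the same grasp; the last joint's range is limited). The gripper opens to 87 mm and grips with 3 to 60 N. Pads are 19 mm wide; open, the fingers measure 117 mm over their backs; the gripper's body (75 mm by 190 mm) begins 51 mm behind the grasp point.
Start: joints at [-1.137, 0.332, -0.065, 1.46, 0.022, 1.35, -0.088], TCP at [0.276, 0.561, 0.237] pointing down, gripper open.
Joint ranges: [-2.6, 2.6], [-0.5, 2.12], [-1.47, 1.34], [0.16, 2.42], [-1.27, 4.41], [0.06, 2.06], [-2.6, 2.6]. Speed limits (rad/s): [2.22, 2.22, 2.79, 2.79, 3.14, 3.14, 3.14].

INTERFACE

Orientations are given as a unit quaternion [x, y, z, w].
In Python, from bench import readout, camera, calibration, order gives the robot as it stands.
- The arm moves only by the tool apply_moves, never from a script. Its argument "deltas" is a list of rows, each an object with "translation": the shift along the world's x, y, z in m, a list of three; "turn": the turn, a rotation vector about the world's x, y, z in rad, a list of three; "hand": the finger opening in m, from 0 to 0.087. A call has 1 to 5 rows; each row shifts and turns the pose as measured when the row begins; what a row does not reach is not made up. A row lasts 1/10 s, in which the tool goes at most 50 mm and 8.59 degrees, less where a joint would pass 70% of its speed; a pose out of reach is approached as far as the arm can. A call with a gripper value outside its range is refused whole. The fingers move at their own pace and stop on an object; "newtons" is the grip in N (left out, the last holds). Time passes only in rows, so rows that do not move let the fingers close. It gives the time, the measured TCP pose, the force and the opening at its end, in the units of the state.
- readout.read_state(): the state, without advancing time (a new reading comes with each control period).
- camera(name): name is "scene" or "top"; returns the picture (480x640x3 uint8, red, green, blue); there is no depth.
- calibration(name): a dict with "fx", "fy", "cx", "cy" (pixels), "extrinsics" (4x4, takes a point from world to camera coordinates). Camera axes: x right, y down, z forward; pixel columns grow to the right and rows downward; lengths in m; the calibration is good to about 2 mm. A picture is of the moment at which its call begins. calibration takes no time and is no camera call.
- order.close_job(): hands the job in, once; it reports no verdict.
The state is a dict: "time": time; "joint_positions": joint angles; "joint_vel": joint speeds; "joint_torque": joint torques, N m; "ee_pos": TCP position; "eef_rot": TCP orientation; "ft_force": force on the tool from outside, world axes, zero at the start; "torque": the same for the moment, N m; "width": finger opening in m.
Only numpy, scipy, OpenCV 4.12 (cv2) and the standard library are available. Lean on these libraries where they do the work, as an engineer would, in place of code of your own. Each camera call takes 0.05 s, during which the arm holds its last target. There are 200 camera calls.

## Working session

There is one attempt and no reset: what is moved stays moved. The work goes in short steps, Python scripts to look and compute and a tool call to move; the robot and the scene stay as the last step left them, time stands still between calls to the robot, and variables do not carry over. Pictures are saved under pics/ and viewed, about 8 in all and at most 12, crops included, and the job is handed in when it is done.

Besides the shell and the picture viewer there is one more tool, called after "Emit:" as name([rows], argument=value, ...), one row to a line, values as JSON. apply_moves: Moves the arm, as the interface text tells. Its arguments: {"type":"object","properties":{"deltas":{"type":"array","items":{"type":"object","properties":{"translation":{"type":"array","items":{"type":"number"}},"turn":{"type":"array","items":{"type":"number"}},"hand":{"type":"number"}}}},"newtons":{"type":"number"}},"required":["deltas"]}

```bash
mkdir -p pics
cat > h.py <<'E'
import numpy as np, cv2
from bench import readout, camera, calibration, order
def snap(n,f):
    im=camera(n); cv2.imwrite('pics/'+f,im[:,:,::-1]); return im
def P(n):
    c=calibration(n); K=np.array([[c['fx'],0,c['cx']],[0,c['fy'],c['cy']],[0,0,1]]); return K@np.array(c['extrinsics'])[:3]
def proj(n,p):
    q=P(n)@np.append(p,1); return q[:2]/q[2]
def tri(a,b):  # scene px, top px
    X=cv2.triangulatePoints(P('scene'),P('top'),np.array(a,float).reshape(2,1),np.array(b,float).reshape(2,1))[:,0]; return X[:3]/X[3]
def atz(n,px,z):
    M=P(n); H=M[:,[0,1,3]].copy(); H[:,2]+=M[:,2]*z
    q=np.linalg.solve(H,[px[0],px[1],1]); return q[:2]/q[2]
E
python3 - <<'E'
from h import *
snap('scene','s0.png');snap('top','t0.png')
for n in('scene','top'):
    c=calibration(n);E=np.array(c['extrinsics']);print(n,c['fx'],(-E[:3,:3].T@E[:3,3]).round(3),E[2,:3].round(2))
s=readout.read_state();print(s['ee_pos'],s['eef_rot'],s['time'],s['width'])
E
```

```text
scene 481.56358035549067 [ 1.023 -0.331  0.514] [-0.63  0.47 -0.62]
top 615.0545476276944 [0.445 0.015 1.075] [ 0.09 -0.01 -1.  ]
[0.27551051 0.56063872 0.23585776] [ 2.26389371e-01  9.74036698e-01 -5.91970206e-04 -1.18714791e-04] 0.1 0.08724163189052452
```

View pics/s0.png

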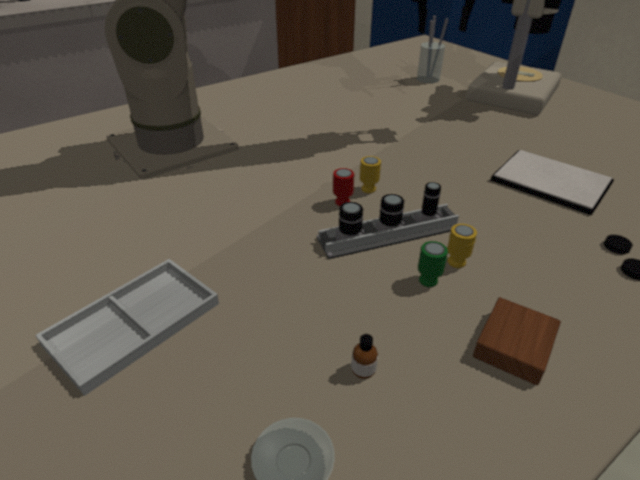

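View pics/t0.png

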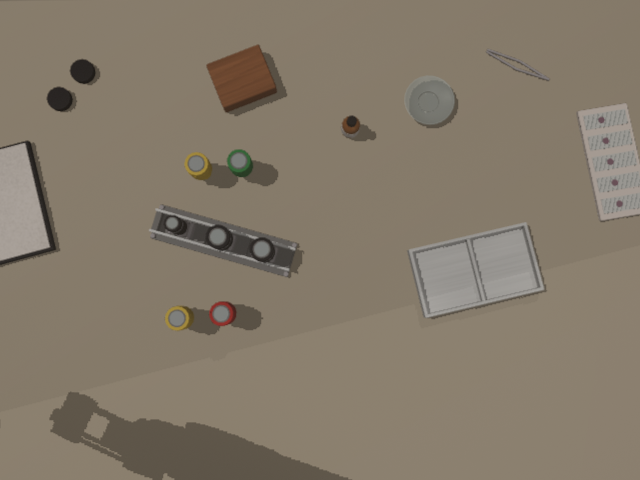

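The scene picture shows black heads in the strip at about (350,218), (392,208) and a slimmer one at (432,195). In the top picture they are at (262,249), (219,237) and (174,224), and the tray is at (476,270). The coloured look-alikes all stand outside the strip: red, yellow, yellow and green. The two wide black heads fit the description, so I'll confirm them in an enlarged crop.

Run:
```python
from h import *
a=cv2.imread('pics/s0.png')[160:260,310:470];b=cv2.imread('pics/t0.png')[195:285,140:310]
f=lambda i,s:cv2.resize(i,None,fx=s,fy=s,interpolation=cv2.INTER_CUBIC)
a=f(a,4.5);b=f(b,4.5);a=cv2.convertScaleAbs(a,alpha=1.6);b=cv2.convertScaleAbs(b,alpha=1.6)
a=f(a,.66);b=f(b,.66)
w=max(a.shape[1],b.shape[1]);pad=lambda i:cv2.copyMakeBorder(i,0,0,0,w-i.shape[1],0)
cv2.imwrite('pics/c0.png',np.vstack([pad(a),pad(b)]));print(a.shape,b.shape)
print('wa',tri((350.5,208),(262.5,249)),'wb',tri((392,199.5),(219,237)),'slim',tri((432,186),(172.5,223)))
# tray corners top rim z=.02, outer
for p in [(410,244),(527,225),(543,291),(427,316)]: print('tray',atz('top',p,.02))
for p in [(40,335),(172,263),(217,297),(82,382)]: print('trayS',atz('scene',p,.02))
for p in [(160,207),(297,243),(287,272),(151,236)]: print('strip',atz('top',p,.024))
```

```text
(297, 475, 3) (267, 505, 3)
wa [0.52914727 0.09831473 0.06976244] wb [0.55050087 0.16976938 0.069882  ] slim [0.57283434 0.24260347 0.0811747 ]
tray [ 0.53715385 -0.15220491]
tray [ 0.56661027 -0.35607053]
tray [ 0.4522244  -0.37800966]
tray [ 0.41332439 -0.1773374 ]
trayS [ 0.46221829 -0.37470001]
trayS [ 0.42734946 -0.17549005]
trayS [ 0.53678331 -0.15326099]
trayS [ 0.57102054 -0.35071139]
strip [0.60831332 0.27725445]
strip [0.54193767 0.04242684]
strip [0.49250274 0.06025014]
strip [0.55838107 0.29239863]
```

View pics/c0.png

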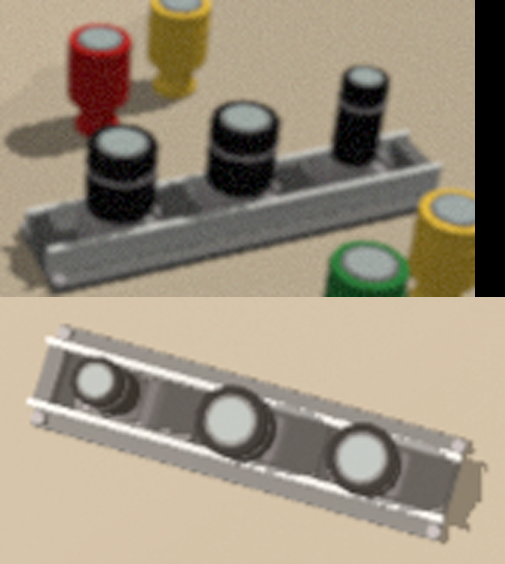

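The crop confirms it. The two wide black heads are in the strip's end place and middle place, 75 mm apart with tops at z ≈ 0.070 m (expected 0.072). The slim one is at the far end. I'm taking the first one, at (0.529, 0.098), with the jaws along the strip's x, which needs a yaw turn of about −1.41 rad.

Emit:
apply_moves([
  {"translation":[0.02,-0.037,0],"turn":[0,0,-0.117],"hand":0.087},
  {"translation":[0.02,-0.037,0],"turn":[0,0,-0.117],"hand":0.087},
  {"translation":[0.02,-0.037,0],"turn":[0,0,-0.117],"hand":0.087},
  {"translation":[0.02,-0.037,0],"turn":[0,0,-0.117],"hand":0.087},
  {"translation":[0.02,-0.037,0],"turn":[0,0,-0.117],"hand":0.087},
], newtons=25)

```text
time: 0.6
ee_pos: [0.3719, 0.3733, 0.2324]
eef_rot: [0.501, 0.865, -0.002, -0.003]
ft_force: [0.4, 0.2, -0.4]
width: 0.0868
```

Emit:
apply_moves([
  {"translation":[0.02,-0.037,0],"turn":[0,0,-0.117],"hand":0.087},
  {"translation":[0.02,-0.037,0],"turn":[0,0,-0.117],"hand":0.087},
  {"translation":[0.02,-0.037,0],"turn":[0,0,-0.117],"hand":0.087},
  {"translation":[0.02,-0.037,0],"turn":[0,0,-0.117],"hand":0.087},
  {"translation":[0.02,-0.037,0],"turn":[0,0,-0.117],"hand":0.087},
])

```text
time: 1.1
ee_pos: [0.4738, 0.1794, 0.2315]
eef_rot: [0.738, 0.675, -0.002, -0.004]
ft_force: [-0.3, 0.5, -0.7]
width: 0.087
```

Emit:
apply_moves([
  {"translation":[0.0185,-0.027,-0.02],"turn":[0,0,-0.1],"hand":0.087},
  {"translation":[0.0185,-0.027,-0.02],"turn":[0,0,-0.1],"hand":0.087},
  {"translation":[0.0185,-0.027,-0.02],"turn":[0,0,0],"hand":0.087},
  {"translation":[0,0,-0.02],"turn":[0,0,0],"hand":0.087},
  {"translation":[0,0,0],"turn":[0,0,0],"hand":0.087},
])

```text
time: 1.6
ee_pos: [0.5327, 0.0871, 0.1489]
eef_rot: [0.809, 0.588, -0.001, -0.002]
ft_force: [-1.1, 1.1, 0.3]
width: 0.0873
```

Run:
```python
from h import *
from scipy.spatial.transform import Rotation as R
s=readout.read_state();print(s['ee_pos'],s['time'],s['ft_force'],R.from_quat(s['eef_rot']).as_matrix().round(4))
print('wa',tri((351.4,207.8),(262,249.2)),'wb',tri((393.2,199.4),(218,236.9)))
a=snap('scene','s1.png')[100:300,250:500,::-1];b=snap('top','t1.png')[170:330,130:340,::-1]
cv2.imwrite('pics/c1.png',np.vstack([cv2.resize(a,(425,340)),cv2.resize(b,(425,255))][0:1]))
cv2.imwrite('pics/c1.png',cv2.convertScaleAbs(np.hstack([cv2.resize(a,(400,320)),cv2.resize(b,(400,320))]),alpha=1.5))
```

```text
[0.53271752 0.08712739 0.1489301 ] 1.6 [-1.07575636  1.05862745  0.26967672] [[ 0.3078  0.9515 -0.0045]
 [ 0.9515 -0.3078  0.0027]
 [ 0.0012 -0.0051 -1.    ]]
wa [0.52908407 0.09946263 0.06959629] wb [0.55089719 0.17165165 0.06951443]
```

View pics/c1.png

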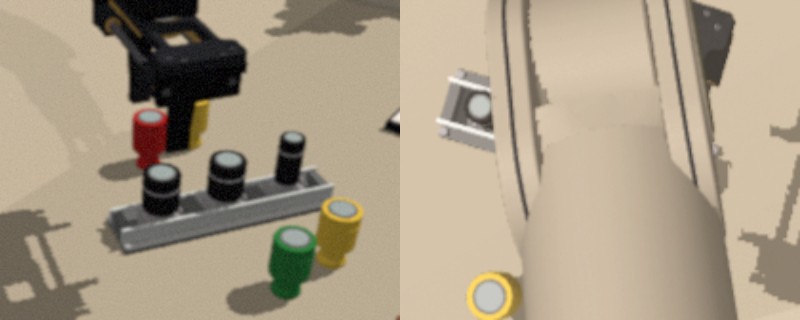

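The scene crop shows the open gripper above and behind wa at crop (185,130), with the strip untouched. The arm hides wa in the top view. I'll check where the fingertips should project.

Run:
```python
from h import *
t=np.array([.5327,.0871,.135]);y=np.array([.9515,-.3078,0])
for d in(-.05,-.0435,.0435,.05): 
    p=proj('scene',t+d*y);print(d,p,'crop',(p-[250,100])*1.6)
print((proj('scene',[.529,.0988,.07])-[250,100])*1.6)
```

```text
-0.05 [336.39279024 161.3200464 ] crop [138.22846438  98.11207424]
-0.0435 [337.78842634 163.19507995] crop [140.46148215 101.11212793]
0.0435 [358.30984539 190.76555411] crop [173.29575262 145.22488657]
0.05 [359.9952322  193.02986699] crop [175.99237152 148.84778718]
[160.24482237 172.45813883]
```

The projection agrees with the picture. Next I align in xy and descend.

Emit:
apply_moves([
  {"translation":[-0.0037,0.012,-0.01],"turn":[0,0,0.01],"hand":0.087},
  {"translation":[0,0,-0.02],"turn":[0,0,0],"hand":0.087},
  {"translation":[0,0,-0.01],"turn":[0,0,0],"hand":0.087},
  {"translation":[0,0,0],"turn":[0,0,0],"hand":0.087},
])

```text
time: 2.1
ee_pos: [0.5304, 0.1066, 0.1134]
eef_rot: [0.803, 0.596, 0.004, -0.002]
ft_force: [-0.2, -0.5, 0.2]
width: 0.0872
```

Emit:
apply_moves([
  {"translation":[-0.0014,-0.0074,0],"turn":[-0.008,0.004,0],"hand":0.087},
  {"translation":[0,0,-0.005],"turn":[0,0,0],"hand":0.087},
  {"translation":[0,0,-0.01],"turn":[0,0,0],"hand":0.087},
  {"translation":[0,0,0],"turn":[0,0,0],"hand":0.087},
])

```text
time: 2.5
ee_pos: [0.5296, 0.0999, 0.0993]
eef_rot: [0.803, 0.597, 0.001, 0.0]
ft_force: [-0.2, -0.0, 0.1]
width: 0.0871
```

Emit:
apply_moves([
  {"translation":[-0.0004,-0.0007,-0.012],"turn":[0,0,0],"hand":0.087},
  {"translation":[0,0,-0.012],"turn":[0,0,0],"hand":0.087},
  {"translation":[0,0,-0.012],"turn":[0,0,0],"hand":0.087},
  {"translation":[0,0,-0.008],"turn":[0,0,0],"hand":0.087},
  {"translation":[0,0,0],"turn":[0,0,0],"hand":0.087},
])

```text
time: 3.0
ee_pos: [0.5286, 0.0988, 0.0505]
eef_rot: [0.803, 0.596, 0.001, 0.0]
ft_force: [0.1, 0.5, -0.8]
width: 0.0868
```

Emit:
apply_moves([
  {"translation":[0,0,0],"turn":[0,0,0],"hand":0.03},
  {"translation":[0,0,0],"turn":[0,0,0],"hand":0.03},
  {"translation":[0,0,0],"turn":[0,0,0],"hand":0.03},
  {"translation":[0,0,0],"turn":[0,0,0],"hand":0.03},
  {"translation":[0,0,0],"turn":[0,0,0],"hand":0.03},
], newtons=35)

```text
time: 3.5
ee_pos: [0.5294, 0.0989, 0.0514]
eef_rot: [0.803, 0.596, 0.001, 0.0]
ft_force: [-0.1, -0.1, 0.2]
width: 0.0547
```

Emit:
apply_moves([
  {"translation":[0,0,0],"turn":[0,0,0],"hand":0.03},
  {"translation":[0,0,0],"turn":[0,0,0],"hand":0.03},
  {"translation":[0,0,0],"turn":[0,0,0],"hand":0.03},
  {"translation":[0,0,0],"turn":[0,0,0],"hand":0.03},
])

```text
time: 3.9
ee_pos: [0.5296, 0.099, 0.0518]
eef_rot: [0.803, 0.596, 0.002, 0.001]
ft_force: [0.8, 0.3, -0.2]
width: 0.0392
```

The head is gripped at 39 mm. Now I pull straight up.

Emit:
apply_moves([
  {"translation":[0,0,0.006],"turn":[0,0,0],"hand":0.03},
  {"translation":[0,0,0.008],"turn":[0,0,0],"hand":0.03},
  {"translation":[0,0,0.008],"turn":[0,0,0],"hand":0.03},
  {"translation":[0,0,0.008],"turn":[0,0,0],"hand":0.03},
  {"translation":[0,0,0.008],"turn":[0,0,0],"hand":0.03},
])

```text
time: 4.4
ee_pos: [0.5289, 0.0988, 0.0922]
eef_rot: [0.803, 0.596, 0.001, 0.0]
ft_force: [0.0, 0.0, -1.2]
width: 0.0396
```

Emit:
apply_moves([
  {"translation":[0,0,0.02],"turn":[0,0,0],"hand":0.03},
  {"translation":[0,0,0.02],"turn":[0,0,0],"hand":0.03},
  {"translation":[-0.002,-0.015,0.01],"turn":[0,0,0],"hand":0.03},
  {"translation":[-0.004,-0.03,0],"turn":[0,0,0],"hand":0.03},
  {"translation":[-0.005,-0.035,0],"turn":[0,0,0],"hand":0.03},
])

```text
time: 4.9
ee_pos: [0.5183, 0.0197, 0.1478]
eef_rot: [0.8, 0.599, 0.003, 0.001]
ft_force: [0.6, -0.5, -1.4]
width: 0.0395
```

Emit:
apply_moves([
  {"translation":[-0.005,-0.037,0],"turn":[0,0,0],"hand":0.03},
  {"translation":[-0.005,-0.037,0],"turn":[0,0,0],"hand":0.03},
  {"translation":[-0.005,-0.037,0],"turn":[0,0,0],"hand":0.03},
  {"translation":[-0.005,-0.037,0],"turn":[0,0,0],"hand":0.03},
  {"translation":[-0.004,-0.03,0],"turn":[0,0,0],"hand":0.03},
])

```text
time: 5.4
ee_pos: [0.4894, -0.171, 0.1494]
eef_rot: [0.801, 0.598, 0.004, 0.001]
ft_force: [1.0, 0.3, -0.6]
width: 0.0386
```

Emit:
apply_moves([
  {"translation":[-0.001,-0.022,-0.01],"turn":[-0.003,0.007,0],"hand":0.03},
  {"translation":[0,-0.01,-0.02],"turn":[0,0,0],"hand":0.03},
  {"translation":[0,0,-0.02],"turn":[0,0,0],"hand":0.03},
  {"translation":[0,0,-0.01],"turn":[0,0,0],"hand":0.03},
  {"translation":[0,0,0],"turn":[0,0,0],"hand":0.03},
])

```text
time: 5.9
ee_pos: [0.4828, -0.2156, 0.0895]
eef_rot: [0.805, 0.593, 0.0, 0.002]
ft_force: [-0.4, 0.2, -1.1]
width: 0.0393
```

Run:
```python
from h import *
s=readout.read_state();p=s['ee_pos'];print(p,s['eef_rot'])
a=snap('scene','s2.png').copy()
foot=np.array([p[0],p[1],p[2]-.0458])
C=np.array([.495,-.265,0]);y=np.array([-.14,.99,0]);x=np.array([.99,.14,0])
q=lambda v:tuple(int(round(t)) for t in proj('scene',v))
for h in(1,-1):cv2.drawMarker(a,q(C+h*.051*y+[0,0,.005]),(255,0,0),0,8)
for i in(1,-1):
  for j in(1,-1):cv2.drawMarker(a,q(C+i*.06*x+j*.105*y+[0,0,.02]),(0,0,255),0,8)
cv2.drawMarker(a,q(foot),(255,0,255),0,6)
cv2.drawMarker(a,q([p[0],p[1],.005]),(0,255,0),0,8)
cv2.imwrite('pics/c2.png',cv2.resize(a[150:400,20:330,::-1],(744,600)))
```

```text
[ 0.48282785 -0.21564994  0.08947231] [8.05203361e-01 5.92996643e-01 2.44201920e-04 1.57126146e-03]
```

View pics/c2.png

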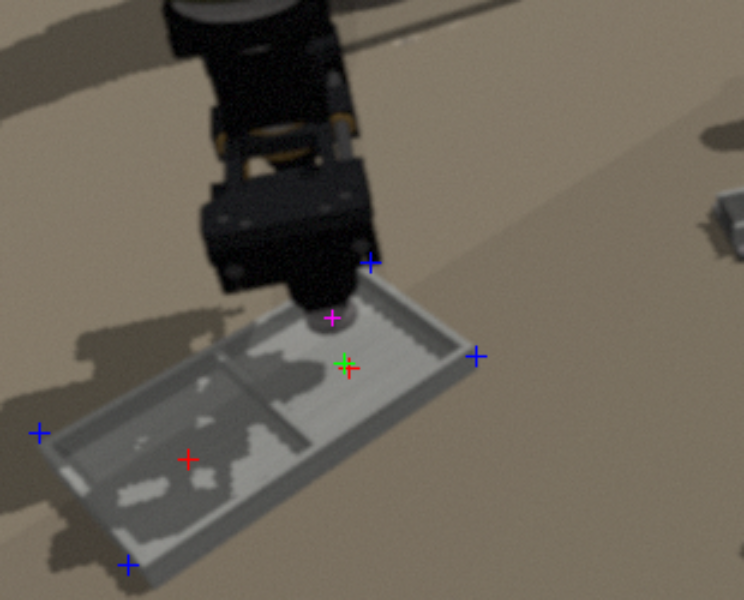

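The held wide one hangs over the +y half, with its foot at (332,318). Its projected landing point, in green, is about at the half's centre. I'll lower it now.

Emit:
apply_moves([
  {"translation":[0.002,0,-0.01],"turn":[0,0,0],"hand":0.03},
  {"translation":[0,0,-0.01],"turn":[0,0,0],"hand":0.03},
  {"translation":[0,0,-0.007],"turn":[0,0,0],"hand":0.03},
  {"translation":[0,0,-0.003],"turn":[0,0,0],"hand":0.03},
  {"translation":[0,0,-0.001],"turn":[0,0,0],"hand":0.03},
])

```text
time: 6.45
ee_pos: [0.4869, -0.2148, 0.0587]
eef_rot: [0.804, 0.594, 0.002, 0.003]
ft_force: [0.2, -0.5, -1.5]
width: 0.0391
```

Emit:
apply_moves([
  {"translation":[0,0,-0.003],"turn":[0.003,0.005,0],"hand":0.03},
  {"translation":[0,0,-0.003],"turn":[0,0,0],"hand":0.03},
  {"translation":[0,0,-0.001],"turn":[0,0,0],"hand":0.03},
])

```text
time: 6.75
ee_pos: [0.4872, -0.2148, 0.0514]
eef_rot: [0.804, 0.594, 0.001, 0.0]
ft_force: [-0.7, 0.1, -0.7]
width: 0.0392
```

Emit:
apply_moves([
  {"translation":[0,0,-0.001],"turn":[0,0,0],"hand":0.03},
  {"translation":[0,0,-0.001],"turn":[0,0,0],"hand":0.03},
])

```text
time: 6.95
ee_pos: [0.4875, -0.215, 0.0506]
eef_rot: [0.804, 0.594, 0.001, -0.0]
ft_force: [-8.3, 4.5, 21.3]
width: 0.0389
```

Emit:
apply_moves([
  {"translation":[0,0,0.0003],"turn":[0,0,0],"hand":0.03},
])

```text
time: 7.05
ee_pos: [0.4876, -0.2151, 0.0513]
eef_rot: [0.804, 0.594, 0.001, -0.0]
ft_force: [-0.6, 0.1, -0.9]
width: 0.0393
```

Emit:
apply_moves([
  {"translation":[0,0,-0.0005],"turn":[0,0,0],"hand":0.044},
  {"translation":[0,0,0],"turn":[0,0,0],"hand":0.07},
  {"translation":[0,0,0],"turn":[0,0,0],"hand":0.07},
  {"translation":[0,0,0],"turn":[0,0,0],"hand":0.07},
  {"translation":[0,0,0],"turn":[0,0,0],"hand":0.07},
])

```text
time: 7.55
ee_pos: [0.4881, -0.2153, 0.051]
eef_rot: [0.804, 0.594, 0.002, 0.0]
ft_force: [-0.3, 0.5, 0.7]
width: 0.0665
```

Emit:
apply_moves([
  {"translation":[0,0,0.012],"turn":[0,0,0],"hand":0.075},
  {"translation":[0,0,0.025],"turn":[0,0,0],"hand":0.087},
  {"translation":[0,0,0.03],"turn":[0,0,0],"hand":0.087},
  {"translation":[0.002,0.012,0.02],"turn":[0,0,0],"hand":0.087},
  {"translation":[0.005,0.03,0],"turn":[0,0,0],"hand":0.087},
])

```text
time: 8.05
ee_pos: [0.4932, -0.177, 0.1441]
eef_rot: [0.807, 0.591, 0.001, 0.001]
ft_force: [0.2, 0.8, -0.1]
width: 0.0862
```

Emit:
apply_moves([
  {"translation":[0.006,0.037,0],"turn":[0,0,0],"hand":0.087},
  {"translation":[0.006,0.037,0],"turn":[0,0,0],"hand":0.087},
  {"translation":[0.006,0.037,0],"turn":[0,0,0],"hand":0.087},
  {"translation":[0.006,0.037,0],"turn":[0,0,0],"hand":0.087},
  {"translation":[0.006,0.037,0],"turn":[0,0,0],"hand":0.087},
])

```text
time: 8.55
ee_pos: [0.5246, 0.0117, 0.1509]
eef_rot: [0.809, 0.588, 0.004, 0.003]
ft_force: [0.4, -0.1, 0.5]
width: 0.0869
```

Emit:
apply_moves([
  {"translation":[0.006,0.037,0],"turn":[0,0,0.01],"hand":0.087},
  {"translation":[0.006,0.037,0],"turn":[0,0,0.01],"hand":0.087},
  {"translation":[0.005,0.033,0],"turn":[0,0,0],"hand":0.087},
  {"translation":[0.004,0.025,0],"turn":[0,0,0],"hand":0.087},
  {"translation":[0.001,0.01,-0.01],"turn":[0,0,0],"hand":0.087},
])

```text
time: 9.05
ee_pos: [0.5481, 0.1642, 0.1469]
eef_rot: [0.801, 0.598, 0.008, 0.004]
ft_force: [0.3, -0.2, -0.3]
width: 0.0869
```

Run:
```python
from h import *
a=snap('scene','s3.png')[140:400,20:480,::-1];b=snap('top','t3.png')[200:340,380:570,::-1]
a=cv2.convertScaleAbs(cv2.resize(a,(480,271)),alpha=1.4);b=cv2.convertScaleAbs(cv2.resize(b,(480,354)),alpha=1.4)
cv2.imwrite('pics/c3.png',np.vstack([a[:245],b]))
```

```text
(no output)
```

View pics/c3.png

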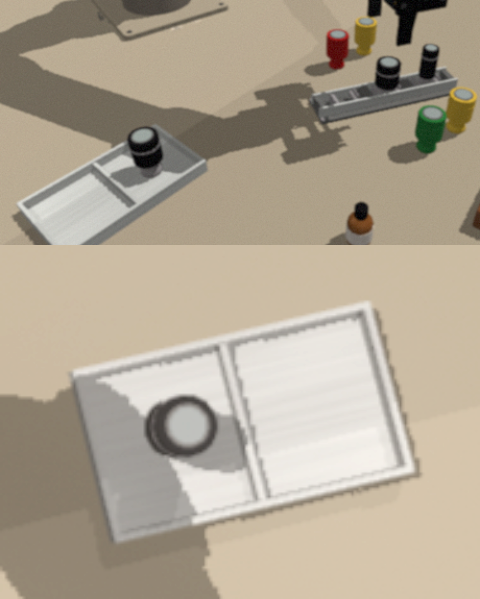

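The first one stands upright in the +y half at crop (185,427), and the strip still holds the second wide one and the slim one. Now I align over wb at (0.551, 0.171).

Emit:
apply_moves([
  {"translation":[0.001,0.003,-0.01],"turn":[-0.003,0.012,0],"hand":0.087},
  {"translation":[0,0,-0.015],"turn":[0,0,0],"hand":0.087},
  {"translation":[0,0,-0.01],"turn":[0,0,0],"hand":0.087},
  {"translation":[0,0,0],"turn":[0,0,0],"hand":0.087},
])

```text
time: 9.55
ee_pos: [0.5472, 0.1588, 0.1056]
eef_rot: [0.804, 0.595, -0.002, 0.002]
ft_force: [-0.0, -0.1, -0.1]
width: 0.087
```

Run:
```python
from h import *
print(atz('top',(510.6,263.3),.005))
print('placed wa', atz('top',(380+188/2.526,200+182/2.526),.071))
s=readout.read_state();print(s['ee_pos'],s['eef_rot'])
```

```text
[ 0.50155315 -0.32934461]
placed wa [ 0.48537651 -0.21537929]
[0.54724749 0.15880437 0.10561041] [ 0.80365343  0.59508913 -0.0024787   0.00198838]
```

Emit:
apply_moves([
  {"translation":[0.003,0.009,0],"turn":[0.004,0,0],"hand":0.087},
  {"translation":[0,0.002,0],"turn":[0,0,0],"hand":0.087},
  {"translation":[0,0,0],"turn":[0,0,0],"hand":0.087},
])

```text
time: 9.85
ee_pos: [0.5508, 0.1695, 0.1056]
eef_rot: [0.804, 0.594, -0.001, 0.0]
ft_force: [0.4, -0.8, -0.6]
width: 0.0874
```

Emit:
apply_moves([
  {"translation":[0,0.0012,-0.012],"turn":[0,0,0],"hand":0.087},
  {"translation":[0,0,-0.012],"turn":[0,0,0],"hand":0.087},
  {"translation":[0,0,-0.012],"turn":[0,0,0],"hand":0.087},
  {"translation":[0,0,-0.012],"turn":[0,0,0],"hand":0.087},
  {"translation":[0,0,-0.002],"turn":[0,0,0],"hand":0.087},
])

```text
time: 10.35
ee_pos: [0.5505, 0.171, 0.0514]
eef_rot: [0.804, 0.595, -0.001, 0.0]
ft_force: [-0.8, -0.1, 0.2]
width: 0.0868
```

Emit:
apply_moves([
  {"translation":[0,0,0],"turn":[0,0,0],"hand":0.03},
  {"translation":[0,0,0],"turn":[0,0,0],"hand":0.03},
  {"translation":[0,0,0],"turn":[0,0,0],"hand":0.03},
  {"translation":[0,0,0],"turn":[0,0,0],"hand":0.03},
  {"translation":[0,0,0],"turn":[0,0,0],"hand":0.03},
])

```text
time: 10.85
ee_pos: [0.5509, 0.1708, 0.0517]
eef_rot: [0.804, 0.594, -0.001, 0.0]
ft_force: [0.5, -0.4, 0.6]
width: 0.0548
```

Emit:
apply_moves([
  {"translation":[0,0,0],"turn":[0,0,0],"hand":0.03},
  {"translation":[0,0,0],"turn":[0,0,0],"hand":0.03},
  {"translation":[0,0,0],"turn":[0,0,0],"hand":0.03},
  {"translation":[0,0,0],"turn":[0,0,0],"hand":0.03},
])

```text
time: 11.25
ee_pos: [0.5512, 0.1709, 0.0522]
eef_rot: [0.804, 0.594, -0.0, 0.001]
ft_force: [0.2, -0.6, -0.1]
width: 0.039
```

Emit:
apply_moves([
  {"translation":[0,0,0.006],"turn":[0,0,0],"hand":0.03},
  {"translation":[0,0,0.008],"turn":[0,0,0],"hand":0.03},
  {"translation":[0,0,0.008],"turn":[0,0,0],"hand":0.03},
  {"translation":[0,0,0.008],"turn":[0,0,0],"hand":0.03},
  {"translation":[0,0,0.008],"turn":[0,0,0],"hand":0.03},
])

```text
time: 11.75
ee_pos: [0.5505, 0.1706, 0.0925]
eef_rot: [0.804, 0.594, -0.001, 0.0]
ft_force: [0.0, -0.6, -1.3]
width: 0.0392
```

Emit:
apply_moves([
  {"translation":[0,0,0.025],"turn":[0,0,0],"hand":0.03},
  {"translation":[0,0,0.03],"turn":[0,0,0],"hand":0.03},
  {"translation":[-0.002,-0.015,0.015],"turn":[0,0,0],"hand":0.03},
  {"translation":[-0.003,-0.03,0],"turn":[0,0,0],"hand":0.03},
  {"translation":[-0.004,-0.037,0],"turn":[0,0,0],"hand":0.03},
])

```text
time: 12.25
ee_pos: [0.541, 0.0901, 0.1686]
eef_rot: [0.802, 0.598, 0.001, 0.0]
ft_force: [-0.1, -0.1, -1.2]
width: 0.039
```

Emit:
apply_moves([
  {"translation":[-0.004,-0.037,0],"turn":[0,0,0],"hand":0.03},
  {"translation":[-0.004,-0.037,0],"turn":[0,0,0],"hand":0.03},
  {"translation":[-0.004,-0.037,0],"turn":[0,0,0],"hand":0.03},
  {"translation":[-0.004,-0.037,0],"turn":[0,0,0],"hand":0.03},
  {"translation":[-0.004,-0.037,0],"turn":[0,0,0],"hand":0.03},
])

```text
time: 12.75
ee_pos: [0.5167, -0.1073, 0.1697]
eef_rot: [0.802, 0.597, 0.002, 0.0]
ft_force: [1.2, -1.0, -1.6]
width: 0.0391
```

Emit:
apply_moves([
  {"translation":[-0.003,-0.037,0],"turn":[0,0,0],"hand":0.03},
  {"translation":[-0.003,-0.037,0],"turn":[0,0,0],"hand":0.03},
  {"translation":[-0.003,-0.037,0],"turn":[0,0,0],"hand":0.03},
  {"translation":[-0.003,-0.035,0],"turn":[0,0,0],"hand":0.03},
  {"translation":[-0.002,-0.02,0],"turn":[0,0,0],"hand":0.03},
])

```text
time: 13.25
ee_pos: [0.495, -0.2877, 0.1708]
eef_rot: [0.805, 0.594, 0.002, 0.001]
ft_force: [1.1, -0.4, -1.0]
width: 0.0395
```

Emit:
apply_moves([
  {"translation":[0,-0.012,0],"turn":[0,0,0],"hand":0.03},
  {"translation":[0,0,0],"turn":[0,0,0],"hand":0.03},
  {"translation":[0,0,0],"turn":[0,0,0],"hand":0.03},
])

```text
time: 13.55
ee_pos: [0.4903, -0.306, 0.1709]
eef_rot: [0.807, 0.59, 0.001, 0.001]
ft_force: [0.4, 0.5, -0.7]
width: 0.0393
```

Emit:
apply_moves([
  {"translation":[0.008,-0.012,-0.02],"turn":[-0.002,0.002,0],"hand":0.03},
  {"translation":[0,0,-0.03],"turn":[0,0,0],"hand":0.03},
  {"translation":[0,0,-0.02],"turn":[0,0,0],"hand":0.03},
  {"translation":[0,0,-0.01],"turn":[0,0,0],"hand":0.03},
  {"translation":[0,0,0],"turn":[0,0,0],"hand":0.03},
])

```text
time: 14.05
ee_pos: [0.4994, -0.3138, 0.0895]
eef_rot: [0.806, 0.593, 0.002, 0.001]
ft_force: [0.2, 1.5, -1.3]
width: 0.0394
```

Emit:
apply_moves([
  {"translation":[0.001,-0.005,-0.008],"turn":[-0.001,0.003,0],"hand":0.03},
  {"translation":[0,0,-0.01],"turn":[0,0,0],"hand":0.03},
  {"translation":[0,0,-0.008],"turn":[0,0,0],"hand":0.03},
  {"translation":[0,0,-0.003],"turn":[0,0,0],"hand":0.03},
  {"translation":[0,0,-0.001],"turn":[0,0,0],"hand":0.03},
])

```text
time: 14.55
ee_pos: [0.5022, -0.3189, 0.0598]
eef_rot: [0.805, 0.593, 0.001, 0.002]
ft_force: [-1.0, -0.6, -1.6]
width: 0.0397
```

Emit:
apply_moves([
  {"translation":[0,0,-0.004],"turn":[0.001,0.003,0],"hand":0.03},
  {"translation":[0,0,-0.003],"turn":[0,0,0],"hand":0.03},
  {"translation":[0,0,-0.0005],"turn":[0,0,0],"hand":0.03},
])

```text
time: 14.85
ee_pos: [0.5025, -0.3191, 0.0521]
eef_rot: [0.805, 0.593, 0.0, 0.001]
ft_force: [1.0, 0.4, -1.2]
width: 0.0396
```

Emit:
apply_moves([
  {"translation":[0,0,-0.0005],"turn":[0,0,0],"hand":0.03},
])

```text
time: 14.95
ee_pos: [0.5025, -0.3191, 0.0516]
eef_rot: [0.805, 0.593, 0.0, 0.001]
ft_force: [-1.3, 0.2, -1.3]
width: 0.0395
```

Within about 0.5 mm of the floor, so I release as before.

Emit:
apply_moves([
  {"translation":[0,0,-0.0006],"turn":[0,0,0],"hand":0.044},
  {"translation":[0,0,0],"turn":[0,0,0],"hand":0.07},
  {"translation":[0,0,0],"turn":[0,0,0],"hand":0.07},
  {"translation":[0,0,0],"turn":[0,0,0],"hand":0.07},
  {"translation":[0,0,0],"turn":[0,0,0],"hand":0.07},
])

```text
time: 15.45
ee_pos: [0.5031, -0.3195, 0.0519]
eef_rot: [0.805, 0.593, 0.001, 0.001]
ft_force: [-0.1, 0.1, -0.2]
width: 0.066
```

Emit:
apply_moves([
  {"translation":[0,0,0.012],"turn":[0,0,0],"hand":0.075},
  {"translation":[0,0,0.025],"turn":[0,0,0],"hand":0.075},
  {"translation":[0,0,0.035],"turn":[0,0,0],"hand":0.075},
  {"translation":[0,0,0.035],"turn":[0,0,0],"hand":0.075},
  {"translation":[-0.01,0.02,0.02],"turn":[0,0,0],"hand":0.075},
])

```text
time: 15.95
ee_pos: [0.4906, -0.3006, 0.1836]
eef_rot: [0.806, 0.592, -0.001, 0.0]
ft_force: [0.8, 0.2, 0.3]
width: 0.075
```

Emit:
apply_moves([
  {"translation":[0,0.035,0],"turn":[0,0,0],"hand":0.075},
  {"translation":[0,0.035,0],"turn":[0,0,0],"hand":0.075},
  {"translation":[0,0.035,0],"turn":[0,0,0],"hand":0.075},
  {"translation":[0,0.035,0],"turn":[0,0,0],"hand":0.075},
  {"translation":[0,0.035,0],"turn":[0,0,0],"hand":0.075},
])

```text
time: 16.45
ee_pos: [0.4899, -0.1258, 0.193]
eef_rot: [0.809, 0.588, 0.003, 0.005]
ft_force: [1.3, -0.5, 0.6]
width: 0.0748
```

Emit:
apply_moves([
  {"translation":[0,0.035,0],"turn":[0,0,0],"hand":0.075},
  {"translation":[0,0.025,0],"turn":[0,0,0],"hand":0.075},
  {"translation":[0,0.01,0],"turn":[0,0,0],"hand":0.075},
  {"translation":[0,0,0],"turn":[0,0,0],"hand":0.075},
])

```text
time: 16.85
ee_pos: [0.4899, -0.0493, 0.1966]
eef_rot: [0.807, 0.59, 0.005, 0.005]
ft_force: [-0.1, -0.2, -0.4]
width: 0.075
```

Run:
```python
from h import *
a=snap('scene','s4.png')[120:400,20:480,::-1];b=snap('top','t4.png')[200:340,380:570,::-1]
a=cv2.convertScaleAbs(cv2.resize(a,(480,292)),alpha=1.4);b=cv2.convertScaleAbs(cv2.resize(b,(400,295)),alpha=1.4)
cv2.imwrite('pics/c4.png',np.vstack([a,cv2.copyMakeBorder(b,0,0,0,80,0)]))
```

```text
(no output)
```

View pics/c4.png

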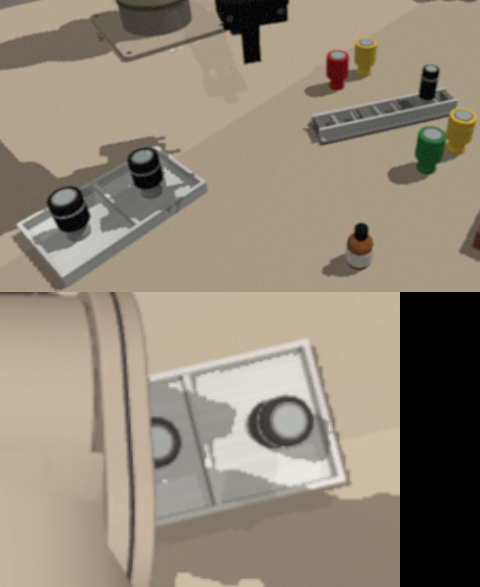

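Both wide ones stand upright, one in each half, at scene crop (145,168) and (68,209). The slim one is still clipped at (430,80), the look-alikes are untouched, and the gripper is clear. I'm handing in.

```bash
python3 -c "
from bench import order
print(order.close_job())"
```

```text
the job is handed in; nothing more can be done
None
```

Both wide eyepieces are out of the clip strip and standing upright in the tray, one in each half. I set the first down and let go of it before pulling the second. The job was handed in at about 17 s of the 61 s allowed.

**Last checks:** The final pictures show both eyepieces upright, and the slim one still in its clip. The look-alikes are where they were, and the gripper is empty and well clear.

**Disagreements:**
- **Contact force:** setting the first one down briefly read about 21 N up and 9 N sideways at the wrist. I backed off before releasing, and this is within the limits.
- **Tray position:** the two cameras' estimates of the tray differed by up to about 7 mm, which the width of each half easily absorbed.
- **Eyepiece height:** the tops measured about 2 mm lower than the sizes given, which is about the calibration error.

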